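# Gauge the spindle, pack the kit and shut the case

### The arm

A 7-joint arm with a two-finger parallel gripper is mounted at the origin on the work surface. World frame = base frame: x ahead of the robot, y to its left, z up, the work surface at z = 0. Lengths are in m, angles in rad, forces in N, time in s.
With the tool pointing down it reaches from about 0.425 to 1.025 m from the base axis. Payload 9.4 kg.
Tool frame: the origin (TCP) lies at the very end of the fingers, on their centre line; the grasp point (between the pads) lies hold_point_z behind it (hold_point_z is the distance from the TCP to the grasp point, in m); z points along the fingers, y is the line along which they close (so a half turn about z gives the same grasp; the last joint's range is limited). The gripper opens to 93 mm and grips with 3 to 60 N. Pads are 15 mm wide; open, the fingers measure 128 mm over their backs; the gripper's body (75 mm by 188 mm) begins 65 mm behind the grasp point.
Start: joints at [-1.346, 0.599, -0.003, 1.599, 0.002, 0.943, -0.08], TCP at [0.216, 0.692, 0.219] pointing down, gripper open.
Joint ranges: [-2.57, 2.57], [-0.35, 1.97], [-1.29, 1.29], [0.11, 2.56], [-1.05, 4.19], [0.11, 1.86], [-2.63, 2.63]. Speed limits (rad/s): [2.22, 2.22, 3.01, 3.01, 3.14, 3.14, 3.14].

### API

Orientations are given as a rotation vector (axis times angle).
In Python, from station import read_state, grab_frame, camera_info, job_done, search_frame, outline_of, tip_of, hold_point_z gives the robot as it stands.
- The arm moves only by the shell command python3 -m handwheel 'ROWS'. ROWS is JSON, one flat list of numbers, 5 for each row, row after row: the shift along the tool's x, y, z in m, then the turn about the tool's z in degrees, then the opening, from 0 (shut) to 1 (fully open). A call has 1 to 5 rows; each row shifts and turns the commanded pose from where the row before left it, along the tool's axes as they then stand; what a row does not reach is not made up. A row lasts 1/10 s, in which the tool goes at most 50 mm and 8.59 degrees, less where a joint would pass 70% of its speed; a pose out of reach is approached as far as the arm can. A call is refused whole if a number of a shift passes 0.05 or a number of a turn 8.59, either way. A call with a gripper value outside its range is refused whole. The fingers move at their own pace and stop on an object; the grip force is fixed at half the most. Time passes only in rows, so rows that do not move let the fingers close. It gives the time, the measured TCP pose, the force, the opening and the grip force at its end, in the units of the state.
- read_state(): the state, without advancing time (a new reading comes with each control period).
- grab_frame(name): name is "scene" or "side" or "wrist"; returns the picture (480x640x3 uint8, red, green, blue); there is no depth.
- camera_info(name): a dict with "fov_y" (degrees; the focal length in pixels is half the picture's height over the tangent of half this angle, whatever the lens; pixels are square), "cx", "cy" (the principal point, pixels), "k1" (the pictures are not rectified: a ray, as slopes to the right and down, at radius r is drawn at 1 + k1 r^2 times it, then the intrinsics apply), "rvec" (rotation vector, rad) and "tvec" (3), from world to camera coordinates, as OpenCV has them; the wrist camera has in their place "T_tool_cam" (4x4, takes a point from camera to tool coordinates, whose origin is the TCP and whose axes are the flange's). Camera axes: x right, y down, z forward; pixel columns grow to the right and rows downward; lengths in m; the calibration is good to about 2 mm. A picture is of the moment at which its call begins: read the wrist's pose just before it. camera_info takes no time and is no camera call.
- job_done(): hands the job in; it is judged then, once.
Trained networks look in the newest picture that a camera, given by its name, has taken for a name from the list of things; names that differ only in an ending like _2 or _b are one class to them, and where a whole thing is asked for, a point or a joint stands for the part that bears it (a point fixed in the world has none). Each returns a list of dicts, best first, with "p" (0 to 1); they miss things now and then, are a little off and sometimes report something else, mostly with a low value. They report only what shows in the picture. A call takes as long as a camera call. They do not tell look-alikes from the thing itself.
- search_frame(camera, thing): "position" ([x, y, z] in m, in world coordinates, good to about 4 mm: the middle of the surface that is visible of it).
- outline_of(camera, thing): "region" (480x640 bool, what is visible of it).
- tip_of(camera, thing): "position" ([x, y, z] in m, in world coordinates, good to about 4 mm: a listed point, or the origin of a listed thing).
The state is a dict: "t": time; "q": joint angles; "qvel": joint speeds; "tau": joint torques, N m; "tool_pos": TCP position; "tool_rot": TCP orientation; "contact_force": force on the tool from outside, world axes, zero at the start; "moment": the same for the moment, N m; "finger_gap": opening from 0.0 (shut) to 1.0 (fully open); "gripper_force": force on a finger pad.
Only numpy, scipy, OpenCV 4.12 (cv2) and the standard library are available. Lean on these libraries where they do the work, as an engineer would, in place of code of your own. Each camera call takes 0.05 s, during which the arm holds its last target. There are 200 camera calls.

### The job

First check the steel spindle in the bench gauge: put it on the bed between the jaws and slide the jaw gently shut until the spindle is lightly but surely pinched between jaw and anvil, keep it so for half a second, then slide the jaw well back open (more than 70 mm) and leave it open. Put the spindle and every brass fitting on the bench into the grey transport case, and only when all are inside lower the lid gently by hand, never letting it slam, until it lies fully shut. Leave the tools and other things on the bench where they are.

Things in the scene. Friction and masses are not known exactly. Their poses are not given: they have to be found in the camera images.
- case: open grey sheet-metal transport case, fixed to the bench, outside 190 mm (its x) by 270 mm (its y) by 85 mm high, walls and floor 5 mm. Origin: centre of its underside; its lid is hinged along the top of the +x wall (the side away from the robot)
- lid (a joint): hinge of the case's lid, rad: 0 = lying shut on the rim, grows as it opens; about 1.6 = upright. A stiff hinge: the lid stays where it is left. The lid is a plate 190 by 270 mm, 6 mm thick, 0.35 kg
- lid_hinge (a point): middle of the lid's hinge line (along the lid's y), at rim height; frame turns with the lid: its -x axis runs from the hinge to the free edge, its z axis is the normal of the lid's outer face
- lid_handle (a point): middle of the lid's handle: a round steel bar 11 mm in diameter, 100 mm long, parallel to the hinge, its axis 35 mm off the lid's outer face and 160 mm from the hinge line, with 29 mm of clear space beneath; axes as lid_hinge
- gauge: bench jaw gauge, fixed to the bench: a flat dark steel bed 260 mm (its x) by 90 mm (its y), 15 mm high, carrying a fixed anvil block at its -x end and a sliding jaw. Origin: centre of its underside; the jaw opens towards +x
- anvil: fixed anvil block of the gauge, 40 mm along the gauge's x, 60 mm wide, top 52 mm above the bench (a small display on it to 67 mm). Origin: at bed height (15 mm) in the middle of its measuring face, which looks along +x of the gauge
- jaw (a joint): slide of the gauge's jaw, m: the gap between the jaw's face and the anvil's face, 0 = touching, opens to 0.12; it drags with a friction of about 1.5 N and stays where it is left
- jaw_face (a point): middle of the jaw's measuring face, 33 mm above the bench; the jaw block is 44 mm thick, 60 mm wide and its top is 50 mm above the bench; axes as the gauge
- jaw_fin (a point): middle of the black upright grip fin on top of the jaw, 71 mm above the bench: 14 mm thick along the slide, 36 mm wide, from 50 to 86 mm above the bench; axes as the gauge. It lies 34 mm behind the jaw's face
- spindle: the loose steel turned spindle: a round flange 46 mm in diameter and 14 mm thick at its foot, above it a round stem 24 mm in diameter up to a height of 62 mm; 0.33 kg. Origin: centre of the flange's underside; z along the stem, up when standing
- fitting_a: loose brass hex fitting, all fittings alike: a hexagonal foot 36 mm across flats (42 mm across corners) and 16 mm high, above it a round spigot 20 mm in diameter up to a height of 48 mm; 0.19 kg. Origin: centre of its underside; z along its axis, up when standing. May be absent (None)
- fitting_b: loose brass hex fitting, all fittings alike: a hexagonal foot 36 mm across flats (42 mm across corners) and 16 mm high, above it a round spigot 20 mm in diameter up to a height of 48 mm; 0.19 kg. Origin: centre of its underside; z along its axis, up when standing. May be absent (None)
- fitting_c: loose brass hex fitting, all fittings alike: a hexagonal foot 36 mm across flats (42 mm across corners) and 16 mm high, above it a round spigot 20 mm in diameter up to a height of 48 mm; 0.19 kg. Origin: centre of its underside; z along its axis, up when standing. May be absent (None)
- fitting_d: loose brass hex fitting, all fittings alike: a hexagonal foot 36 mm across flats (42 mm across corners) and 16 mm high, above it a round spigot 20 mm in diameter up to a height of 48 mm; 0.19 kg. Origin: centre of its underside; z along its axis, up when standing. May be absent (None)
- wrench: bystander, to be left alone: steel wrench about 180 mm long, lying. Origin: centre of its underside
- brush: bystander, to be left alone: wood-handled brush about 200 mm long, lying. Origin: centre of its underside
- oil_bottle: bystander, to be left alone: white plastic oil bottle, 56 mm in diameter, 150 mm high. Origin: centre of its underside
- ring_gauge: bystander, to be left alone: dark steel ring, 48 mm in diameter, 14 mm high. Origin: centre of its underside
- set_block: bystander, to be left alone: steel block 50 by 30 by 25 mm. Origin: centre of its underside
- mug: bystander, to be left alone: ceramic mug 72 mm in diameter, 85 mm high. Origin: centre of its underside
- screwdriver: bystander, to be left alone: screwdriver about 200 mm long, black handle, lying. Origin: centre of its underside
There are look-alikes about, which are no part of the job. What is shaped like the spindle but black or blue is not meant.

How it is judged:
On the way, in this order (a step that is already met when the one before it is completed fails the run):
1. the spindle is held between the gauge's jaw and its anvil, both pressing on it with more than 1.5 N (contact force between each of jaw, anvil and spindle above 1.5 N), for 0.4 s.
2. the spindle and every fitting present lie in the case, with the lid still open (x of spindle in the frame of case between -0.092 and 0.092 m and y of spindle in the frame of case between -0.132 and 0.132 m and z of spindle in the frame of case between -0.005 and 0.06 m and x of fitting_a in the frame of case between -0.092 and 0.092 m and y of fitting_a in the frame of case between -0.132 and 0.132 m and z of fitting_a in the frame of case between -0.005 and 0.06 m and x of fitting_b in the frame of case between -0.092 and 0.092 m and y of fitting_b in the frame of case between -0.132 and 0.132 m and z of fitting_b in the frame of case between -0.005 and 0.06 m and x of fitting_c in the frame of case between -0.092 and 0.092 m and y of fitting_c in the frame of case between -0.132 and 0.132 m and z of fitting_c in the frame of case between -0.005 and 0.06 m and x of fitting_d in the frame of case between -0.092 and 0.092 m and y of fitting_d in the frame of case between -0.132 and 0.132 m and z of fitting_d in the frame of case between -0.005 and 0.06 m and value of joint lid above 0.6 rad), for 0.2 s.
3. the lid is shut (value of joint lid below 0.05 rad), for 0.2 s.
At the end, for the whole second after the job is handed in: The spindle and every fitting present are inside the case (origins within its walls and less than 60 mm above its underside), the lid is shut to within 0.05 rad, and the gauge's jaw stands open by more than 70 mm (x of spindle in the frame of case between -0.092 and 0.092 m and y of spindle in the frame of case between -0.132 and 0.132 m and z of spindle in the frame of case between -0.005 and 0.06 m and x of fitting_a in the frame of case between -0.092 and 0.092 m and y of fitting_a in the frame of case between -0.132 and 0.132 m and z of fitting_a in the frame of case between -0.005 and 0.06 m and x of fitting_b in the frame of case between -0.092 and 0.092 m and y of fitting_b in the frame of case between -0.132 and 0.132 m and z of fitting_b in the frame of case between -0.005 and 0.06 m and x of fitting_c in the frame of case between -0.092 and 0.092 m and y of fitting_c in the frame of case between -0.132 and 0.132 m and z of fitting_c in the frame of case between -0.005 and 0.06 m and x of fitting_d in the frame of case between -0.092 and 0.092 m and y of fitting_d in the frame of case between -0.132 and 0.132 m and z of fitting_d in the frame of case between -0.005 and 0.06 m and value of joint lid below 0.05 rad and value of joint jaw above 0.07 m); the robot touches nothing.
It fails at once if the lid slams: it falls shut faster than 2.5 rad/s (velocity of joint lid below -2.5 rad/s and value of joint lid below 1 rad).
It fails at once if the jaw squeezes the spindle with more than 45 N (contact force between jaw and spindle above 45 N).
It fails at once if a tool or other bystander is shifted by more than 60 mm (distance of any of wrench, brush, oil_bottle, ring_gauge, set_block, mug, screwdriver from where it was at the start of the episode above 0.06 m).
Of fitting_a, fitting_b, fitting_c, fitting_d only 2 to 4 are there at a start; the rules pass over those that are not, and their reading is None.
At some moment in a run one of fitting_a, fitting_b, fitting_c, fitting_d may be knocked a few centimetres aside while the robot is not near it.
Once in a run the grip may slacken for a moment while it holds something.
It also fails if it takes over 210 s, if anything falls off the work surface, if the arm or the gripper's body presses on something with over 40 N, if the wrist force passes 120 N, or if a joint passes its speed limit or range.

## Working session

There is one attempt and no reset: what is moved stays moved. The work goes in short steps, Python scripts to look and compute and a shell command to move; the robot and the scene stay as the last step left them, time stands still between calls to the robot, and variables do not carry over. Pictures are saved under pics/ and viewed, at most 14 in all, crops included, and the job is handed in when it is done.

```bash
ls; mkdir -p pics
python3 - <<'E'
from station import *
import cv2,numpy as np
s=read_state();print(s['t'],s['tool_pos'],s['tool_rot'],s['finger_gap'],hold_point_z)
for c in ['scene','side']:
    f=grab_frame(c);cv2.imwrite(f'pics/{c}0.png',f[:,:,::-1])
    for n in ['case','gauge','spindle','fitting_a','jaw_face','jaw_fin','anvil','lid_handle','lid_hinge']:
        r=tip_of(c,n)
        print(c,n,[(np.round(d['position'],3).tolist(),round(d['p'],2)) for d in r])
print(read_state()['t'])
E
```

```text
pics
0.0 [0.21537422 0.691772   0.21775318] [-4.72153520e-01 -3.10582571e+00  2.40001104e-03] 1.000942865252056 0.0188
scene case [([0.564, 0.249, -0.002], 0.95)]
scene gauge [([0.628, -0.237, 0.005], 0.64)]
scene spindle [([0.46, -0.367, 0.001], 0.65), ([0.62, -0.174, 0.069], 0.64), ([0.414, -0.278, -0.0], 0.54)]
scene fitting_a [([0.459, -0.206, -0.006], 0.66), ([0.504, -0.048, 0.002], 0.66), ([0.475, -0.124, 0.001], 0.64)]
scene jaw_face [([0.624, -0.21, 0.034], 0.87), ([0.654, 0.24, 0.084], 0.64)]
scene jaw_fin [([0.618, -0.177, 0.071], 0.79), ([0.46, -0.201, -0.004], 0.57), ([0.561, 0.246, -0.001], 0.43)]
scene anvil [([0.63, -0.297, 0.015], 0.95)]
scene lid_handle [([0.705, 0.241, 0.245], 0.65)]
scene lid_hinge [([0.656, 0.239, 0.085], 0.65), ([0.626, -0.235, 0.002], 0.49)]
side case [([0.562, 0.246, 0.0], 0.91), ([0.622, -0.174, 0.073], 0.69)]
side gauge [([0.626, -0.236, -0.004], 0.72)]
side spindle [([0.38, -0.412, 0.002], 0.85), ([0.459, -0.37, 0.004], 0.77), ([0.41, -0.28, -0.005], 0.68), ([0.625, -0.238, -0.002], 0.64)]
side fitting_a [([0.474, -0.128, 0.0], 0.56), ([0.461, -0.208, 0.001], 0.5), ([0.503, -0.045, -0.001], 0.46), ([0.623, -0.237, -0.0], 0.44)]
side jaw_face [([0.566, 0.249, 0.002], 0.75), ([0.624, -0.209, 0.034], 0.62), ([0.679, 0.029, -0.002], 0.34)]
side jaw_fin [([0.727, -0.258, 0.001], 0.72), ([0.621, -0.174, 0.068], 0.59), ([0.626, -0.208, 0.033], 0.41)]
side anvil [([0.775, -0.057, 0.002], 0.72), ([0.622, -0.237, -0.002], 0.7), ([0.629, -0.301, 0.015], 0.57)]
side lid_handle [([0.699, 0.237, 0.246], 0.91)]
side lid_hinge [([0.66, 0.237, 0.084], 0.7), ([0.501, -0.044, -0.002], 0.62), ([0.371, 0.54, -0.0], 0.59)]
1.0
```

View pics/scene0.png

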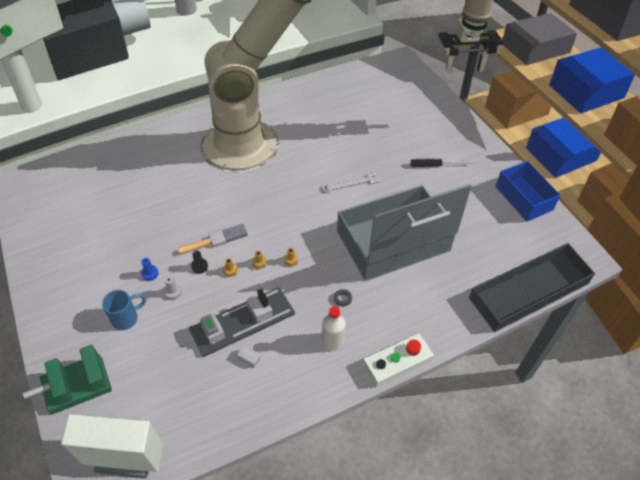

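View pics/side0.png

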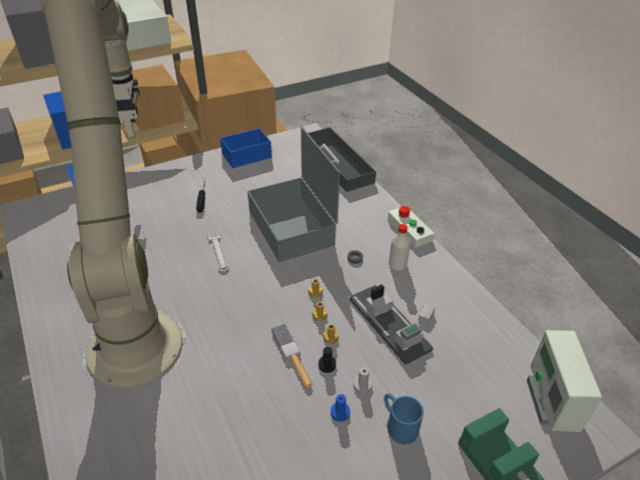

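```bash
cat > h.py <<'E'
from station import *
import cv2,numpy as np
from scipy.spatial.transform import Rotation as R
def proj(c,P):
    i=camera_info(c);X=R.from_rotvec(i['rvec']).apply(np.atleast_2d(P))+np.ravel(i['tvec'])
    x=X[:,:2]/X[:,2:];r2=(x**2).sum(1,keepdims=True);x=x*(1+i['k1']*r2)
    f=240/np.tan(np.radians(i['fov_y'])/2);return np.round(x*f+[i['cx'],i['cy']])
def delta(target,yaw=None):
    "target TCP xyz; prints tool-frame shift; yaw = desired world angle (deg) of tool y axis, mod 180"
    s=read_state();r=R.from_rotvec(s['tool_rot']);M=r.as_matrix()
    d=r.inv().apply(np.array(target)-s['tool_pos'])
    a=np.degrees(np.arctan2(M[1,1],M[0,1]));o=f"shift {np.round(d,4)} tooly world deg {a:.1f}"
    if yaw is not None:
        e=-((yaw-a+90)%180-90);o+=f" turn {e:.1f}"   # tool z down: +turn decreases world yaw
        # shift if the turn is done first
        d2=(r*R.from_euler('z',e,degrees=True)).inv().apply(np.array(target)-s['tool_pos']);o+=f" shift after turn {np.round(d2,4)}"
    print(o,'q7',np.round(s['q'],2),'z axis',M[:,2].round(3),'pos',s['tool_pos'].round(4))
E
python3 - <<'E'
from h import *
P=[[.46,-.368,.03],[.412,-.279,.03],[.38,-.412,.03],[.459,-.207,.02],[.504,-.046,.02],[.475,-.126,.02]]
for c in ['scene','side']: print(c,proj(c,P).tolist())
delta([.46,-.368,.2],0)
E
```

```text
scene [[173.0, 285.0], [198.0, 260.0], [148.0, 269.0], [229.0, 266.0], [290.0, 257.0], [259.0, 259.0]]
side [[361.0, 376.0], [326.0, 357.0], [341.0, 404.0], [329.0, 333.0], [315.0, 287.0], [320.0, 310.0]]
shift [-0.5486 -0.9396  0.0186] tooly world deg 72.7 turn 72.7 shift after turn [-1.0602  0.2445  0.0186] q7 [-1.35  0.6  -0.    1.6   0.    0.94 -0.08] z axis [ 0.  0. -1.] pos [0.2155 0.6922 0.2186]
```

The scene picture shows the grey spindle at (172,288), with black (198,262) and blue (149,268) look-alikes. Three brass fittings stand at (230,266), (259,259) and (291,257). The side view agrees: spindle at (363,378), fittings at (315,287), (320,310) and (331,333). Next I turn and travel to hover over the spindle.

```bash
python3 -m handwheel '[0,0,0,8.59,1, 0,0,0,8.59,1, 0,0,0,8.59,1, 0,0,0,8.59,1, 0,0,0,8.59,1]' >/dev/null
python3 -m handwheel '[0,0.05,0,8.59,1, 0,0.05,0,8.59,1, 0,0.05,0,8.59,1, 0,0.05,0,0,1, -0.04,0,0,0,1]'
python3 -m handwheel '[-0.04,0,0,0,0.5, -0.04,0,0,0,0.5, -0.04,0,0,0,0.5, -0.04,0,0,0,0.5, -0.04,0,0,0,0.5]' >/dev/null
python3 -m handwheel '[-0.04,0,0,0,0.5, -0.04,0,0,0,0.5, -0.04,0,0,0,0.5, -0.04,0,0,0,0.5, -0.04,0,0,0,0.5]'
python3 -m handwheel '[-0.04,0,0,0,0.5, -0.04,0,0,0,0.5, -0.04,0,0,0,0.5, -0.04,0,0,0,0.5, -0.04,0,0,0,0.5]' >/dev/null
python3 -m handwheel '[-0.04,0,0,0,0.5, -0.04,0,0,0,0.5, -0.04,0,0,0,0.5, -0.04,0,0,0,0.5, -0.04,0,0,0,0.5]'
python3 - <<'E'
from h import *
delta([.46,-.368,.2],4)
for n in ['case','gauge','anvil','jaw_face','jaw_fin','lid_handle','lid_hinge','wrench','brush','oil_bottle','ring_gauge','set_block','mug','screwdriver','fitting_a','spindle']:
    for c in ['scene','side']:
        if c=='scene' and n=='case':grab_frame('scene');grab_frame('side')
        print(c,n,[(np.round(d['position'],3).tolist(),round(d['p'],2)) for d in tip_of(c,n)[:4] if d['p']>.5])
E
```

```text
t: 2.0
tool_pos: [0.4138, 0.7119, 0.2149]
tool_rot: [2.143, 2.292, 0.004]
contact_force: [0.2, -0.5, 0.4]
finger_gap: 1.003
gripper_force: 0.0
t: 3.0
tool_pos: [0.4348, 0.3091, 0.2189]
tool_rot: [2.143, 2.298, 0.001]
contact_force: [1.1, 0.0, -0.4]
finger_gap: 0.502
gripper_force: 0.0
t: 4.0
tool_pos: [0.4628, -0.0901, 0.219]
tool_rot: [2.142, 2.297, 0.001]
contact_force: [-0.7, 0.4, -0.6]
finger_gap: 0.5
gripper_force: 0.0
shift [-0.277  -0.0222  0.0189] tooly world deg 4.0 turn 0.0 shift after turn [-0.277  -0.0221  0.0189] q7 [-0.24  0.31  0.4   2.18 -0.19  0.68  0.37] z axis [ 0.001  0.    -1.   ] pos [ 0.4628 -0.0901  0.219 ]
scene case [([0.562, 0.246, -0.004], 0.76)]
side case [([0.483, -0.516, -0.0], 0.68), ([0.623, -0.21, 0.034], 0.53)]
scene gauge [([0.624, -0.24, 0.001], 0.75)]
side gauge [([0.623, -0.238, -0.002], 0.85)]
scene anvil [([0.629, -0.298, 0.017], 0.71)]
side anvil [([0.625, -0.301, 0.015], 0.66)]
scene jaw_face [([0.623, -0.211, 0.035], 0.75)]
side jaw_face [([0.624, -0.209, 0.034], 0.89), ([0.624, -0.172, 0.07], 0.65)]
scene jaw_fin [([0.619, -0.174, 0.071], 
[... 774 characters left out ...]
ock [([0.727, -0.258, -0.001], 0.8), ([0.626, -0.237, 0.002], 0.7)]
scene mug [([0.483, -0.516, 0.001], 0.84), ([0.655, 0.239, 0.085], 0.6)]
side mug [([0.479, -0.516, -0.001], 0.88)]
scene screwdriver [([0.369, 0.537, -0.003], 0.72)]
side screwdriver [([0.373, 0.539, 0.0], 0.76)]
scene fitting_a [([0.504, -0.044, 0.002], 0.72), ([0.464, -0.205, -0.003], 0.66)]
side fitting_a [([0.474, -0.127, -0.001], 0.78), ([0.501, -0.043, 0.002], 0.64), ([0.465, -0.208, -0.001], 0.63)]
scene spindle [([0.376, -0.414, -0.003], 0.71), ([0.461, -0.369, 0.001], 0.65), ([0.413, -0.276, 0.001], 0.62)]
side spindle [([0.459, -0.371, -0.002], 0.91), ([0.41, -0.278, -0.004], 0.73), ([0.377, -0.411, 0.001], 0.69)]
```

```bash
python3 -m handwheel '[-0.047,-0.004,0,0,0.5, -0.047,-0.004,0,0,0.5, -0.047,-0.004,0,0,0.5, -0.046,-0.004,0,0,0.5, -0.046,-0.003,0,0,0.5]' >/dev/null
python3 -m handwheel '[-0.046,-0.003,0,0,0.5, 0,0,0,0,0.5, 0,0,0,0,0.5]'
python3 - <<'E'
from h import *
delta([.46,-.3695,.027],4)
s=read_state();f=grab_frame('wrist');cv2.imwrite('pics/w1.png',f[:,:,::-1])
for n in ['spindle','mug']: print(n,[(np.round(d['position'],3).tolist(),round(d['p'],2)) for d in tip_of('wrist',n)])
E
```

```text
t: 6.5
tool_pos: [0.4594, -0.3692, 0.2182]
tool_rot: [-2.145, -2.294, 0.001]
contact_force: [0.7, 0.9, -0.6]
finger_gap: 0.499
gripper_force: 0.0
shift [-0.0004  0.0007  0.1912] tooly world deg 3.9 turn -0.1 shift after turn [-0.0004  0.0007  0.1912] q7 [ 0.3   0.46  0.4   1.94 -0.25  0.79  0.91] z axis [-0.001  0.    -1.   ] pos [ 0.4594 -0.3692  0.2182]
spindle [([0.411, -0.274, -0.002], 0.97), ([0.46, -0.368, -0.0], 0.76), ([0.371, -0.414, 0.003], 0.75)]
mug [([0.48, -0.52, 0.001], 0.87)]
```

View pics/w1.png

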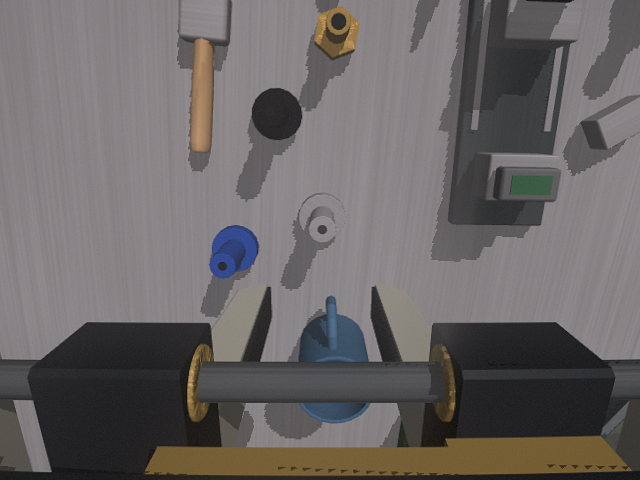

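Silver spindle at (322,220), midway between the fingers; the way down is clear. I descend, grip and lift.

```bash
python3 -m handwheel '[0,0,0.048,0,0.5, 0,0,0.048,0,0.5, 0,0,0.048,0,0.5, 0,0,0.03,0,0.5, 0,0,0.017,0,0.5]'
python3 -m handwheel '[0,0,0,0,0, 0,0,0,0,0, 0,0,0,0,0, 0,0,0,0,0, 0,0,0,0,0]'
python3 -m handwheel '[0,0,-0.04,0,0, 0,0,-0.04,0,0, 0,0,-0.04,0,0, 0,0,-0.03,0,0, 0,0,0,0,0]'
python3 -c "
from h import *
delta([.6262,-.2693,.17],4)"
```

```text
t: 7.15
tool_pos: [0.4598, -0.3658, 0.0251]
tool_rot: [-2.138, -2.298, -0.0]
contact_force: [0.9, 0.1, 0.1]
finger_gap: 0.502
gripper_force: 0.0
t: 7.65
tool_pos: [0.4608, -0.3684, 0.029]
tool_rot: [2.141, 2.297, 0.001]
contact_force: [0.1, 1.4, 7.2]
finger_gap: 0.253
gripper_force: 30.0
t: 8.15
tool_pos: [0.4615, -0.3696, 0.182]
tool_rot: [2.138, 2.292, 0.002]
contact_force: [-0.7, 0.3, -3.4]
finger_gap: 0.25
gripper_force: 30.0
shift [0.0886 0.1712 0.0126] tooly world deg 4.0 turn -0.0 shift after turn [0.0886 0.1712 0.0126] q7 [ 0.31  0.51  0.39  1.97 -0.29  0.71  0.94] z axis [ 0.006 -0.004 -1.   ] pos [ 0.4615 -0.3696  0.182 ]
```

```bash
python3 -m handwheel '[0.022,0.043,0,0,0, 0.022,0.043,0,0,0, 0.022,0.043,0,0,0, 0.022,0.042,0,0,0, 0,0,0,0,0]' >/dev/null
python3 -m handwheel '[0,0,0.05,0,0, 0,0,0,0,0, 0,0,0,0,0]'
python3 - <<'E'
from h import *
delta([.6262,-.2693,.044],4)
print(read_state()['finger_gap'])
f=grab_frame('wrist');cv2.imwrite('pics/w2.png',f[:,:,::-1])
for n in ['anvil','jaw_face','jaw_fin','spindle']: print(n,[(np.round(d['position'],3).tolist(),round(d['p'],2)) for d in tip_of('wrist',n)])
E
```

```text
t: 8.95
tool_pos: [0.6231, -0.2685, 0.1266]
tool_rot: [-2.141, -2.294, 0.002]
contact_force: [-0.2, -0.6, -2.9]
finger_gap: 0.251
gripper_force: 30.0
shift [-0.0012  0.0033  0.0826] tooly world deg 4.0 turn -0.0 shift after turn [-0.0012  0.0033  0.0826] q7 [ 0.09  0.67  0.37  1.8  -0.34  0.73  0.71] z axis [-0.004  0.001 -1.   ] pos [ 0.6231 -0.2685  0.1266]
0.25142329971477856
anvil []
jaw_face [([0.62, -0.213, 0.031], 0.81)]
jaw_fin [([0.626, -0.177, 0.072], 0.81)]
spindle [([0.375, -0.414, 0.0], 0.94), ([0.412, -0.275, 0.002], 0.86), ([0.621, -0.268, 0.098], 0.61)]
```

View pics/w2.png

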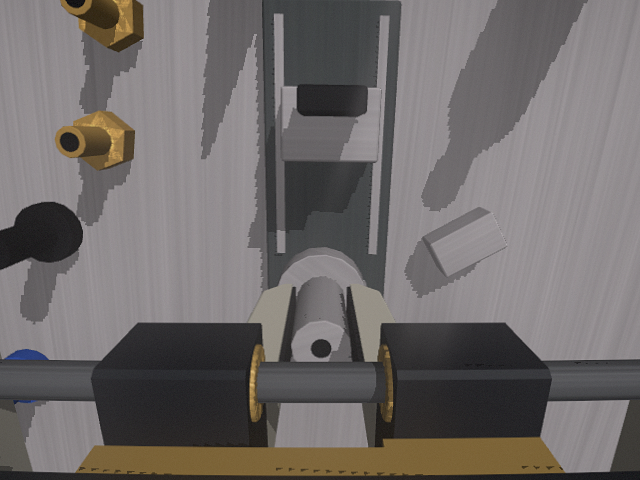

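Gauge seen from above: jaw at (330,125), bed centre column about 330, so the spindle needs about 4 mm to the right. I lower it onto the bed.

```bash
python3 -m handwheel '[-0.001,0.004,0.03,0,0, 0,0,0.03,0,0, 0,0,0.01,0,0, 0,0,0.007,0,0, 0,0,0.003,0,0]'
python3 -m handwheel '[0,0,0.002,0,0, 0,0,0,0,0]'
```

```text
t: 9.7
tool_pos: [0.629, -0.2698, 0.0482]
tool_rot: [2.143, 2.296, 0.0]
contact_force: [-0.3, 0.0, -3.4]
finger_gap: 0.254
gripper_force: 30.0
t: 9.9
tool_pos: [0.6291, -0.2696, 0.0464]
tool_rot: [2.142, 2.297, 0.001]
contact_force: [-0.2, 0.1, -4.2]
finger_gap: 0.248
gripper_force: 30.0
```

```bash
python3 -m handwheel '[0,0,0.001,0,0, 0,0,0,0,0]'
python3 -m handwheel '[0,0,0.001,0,0, 0,0,0,0,0]'
```

```text
t: 10.1
tool_pos: [0.6289, -0.2694, 0.0451]
tool_rot: [2.142, 2.297, 0.001]
contact_force: [0.5, -0.2, -4.0]
finger_gap: 0.251
gripper_force: 30.0
t: 10.3
tool_pos: [0.6288, -0.2695, 0.0441]
tool_rot: [2.142, 2.297, 0.001]
contact_force: [-1.2, -0.3, 0.9]
finger_gap: 0.254
gripper_force: 30.0
```

Touching the bed. I release, rise and look.

```bash
python3 -m handwheel '[0,0,0,0,0.45, 0,0,0,0,0.45, 0,0,0,0,0.45]' >/dev/null
python3 -m handwheel '[0,0,-0.03,0,0.45, 0,0,-0.04,0,0.5, 0,0,-0.04,0,0.5, 0,0,-0.04,0,0.5, 0,0,0,0,0.5]'
python3 - <<'E'
from h import *
for c in ['scene','side','wrist']:
    grab_frame(c)
    for n in ['spindle','jaw_face','jaw_fin','anvil']: print(c,n,[(np.round(d['position'],3).tolist(),round(d['p'],2)) for d in tip_of(c,n)])
delta([.620,-.174,.12],94)
E
```

```text
t: 11.1
tool_pos: [0.6311, -0.2711, 0.1995]
tool_rot: [2.138, 2.291, 0.005]
contact_force: [0.5, -0.1, -0.7]
finger_gap: 0.499
gripper_force: 0.0
scene spindle [([0.411, -0.276, -0.001], 0.66), ([0.375, -0.416, -0.002], 0.66), ([0.629, -0.271, 0.014], 0.62), ([0.778, -0.054, 0.001], 0.2)]
scene jaw_face [([0.625, -0.207, 0.034], 0.95), ([0.476, -0.125, -0.001], 0.59)]
scene jaw_fin [([0.62, -0.175, 0.071], 0.76)]
scene anvil [([0.628, -0.298, 0.014], 0.66), ([0.702, 0.239, 0.243], 0.59)]
side spindle [([0.376, -0.413, 0.002], 0.96), ([0.407, -0.28, -0.003], 0.79), ([0.627, -0.274, 0.019], 0.77)]
side jaw_face [([0.623, -0.211, 0.035], 0.73), ([0.563, 0.246, -0.001], 0.62)]
side jaw_fin [([0.623, -0.173, 0.068], 0.62), ([0.564, 0.246, -0.002], 0.57)]
side anvil [([0.627, -0.302, 0.014], 0.67)]
wrist spindle [([0.412, -0.277, -0.001], 0.89), ([0.374, -0.414, 0.001], 0.88), ([0.629, -0.27, 0.014], 0.67)]
wrist jaw_face [([0.622, -0.212, 0.032], 0.93)]
wrist jaw_fin [([0.625, -0.175, 0.072], 0.9)]
wrist anvil [([0.629, -0.3, 0.018], 0.8), ([0.475, -0.126, 0.0], 0.65)]
shift [ 0.0958 -0.002   0.0735] tooly world deg 4.0 turn 90.0 shift after turn [-0.0019 -0.0958  0.0735] q7 [ 0.07  0.6   0.41  1.74 -0.3   0.86  0.68] z axis [-0. -0. -1.] pos [ 0.6286 -0.2694  0.1935]
```

```bash
python3 -m handwheel '[0,0,0,8.59,0.4, 0,0,0,8.59,0.4, 0,0,0,8.59,0.4, 0,0,0,8.59,0.4, 0,0,0,8.59,0.4]' >/dev/null
python3 -m handwheel '[0,0,0,8.59,0.4, 0,0,0,8.59,0.4, 0,0,0,8.59,0.4, 0,0,0,8.59,0.4, 0,0,0,8.59,0.4]' >/dev/null
python3 -m handwheel '[0,-0.032,0,4.1,0.4, 0,-0.032,0,0,0.4, 0,-0.031,0,0,0.4, 0,0,0.04,0,0.4, 0,0,0,0,0.4]'
python3 - <<'E'
from h import *
delta([.622,-.1745,.056],94)
grab_frame('wrist')
for n in ['jaw_fin','jaw_face','spindle','anvil']: print(n,[(np.round(d['position'],3).tolist(),round(d['p'],2)) for d in tip_of('wrist',n)])
E
```

```text
t: 13.35
tool_pos: [0.6183, -0.172, 0.1503]
tool_rot: [-3.137, -0.114, 0.008]
contact_force: [-0.4, 0.7, -0.2]
finger_gap: 0.399
gripper_force: 0.0
shift [0.004  0.003  0.0943] tooly world deg -85.9 turn 0.1 shift after turn [0.004  0.003  0.0943] q7 [-0.32  0.73  0.83  1.89 -0.71  0.86 -0.62] z axis [-0.005  0.002 -1.   ] pos [ 0.6183 -0.172   0.1503]
jaw_fin [([0.625, -0.177, 0.074], 0.69)]
jaw_face [([0.618, -0.213, 0.034], 0.95), ([0.676, 0.028, 0.002], 0.38)]
spindle [([0.625, -0.27, 0.016], 0.8), ([0.622, -0.24, -0.001], 0.36)]
anvil [([0.63, -0.3, 0.016], 0.85)]
```

```bash
python3 -m handwheel '[0.002,0.002,0.03,0,0.4, 0,0,0.03,0,0.4, 0,0,0.02,0,0.4, 0,0,0.013,0,0.4, 0,0,0,0,0.4]'
python3 -m handwheel '[0,0,0,0,0, 0,0,0,0,0, 0,0,0,0,0, 0,0,0,0,0]'
```

```text
t: 14.1
tool_pos: [0.6215, -0.1772, 0.06]
tool_rot: [-3.14, -0.108, 0.002]
contact_force: [0.6, 0.4, 0.4]
finger_gap: 0.399
gripper_force: 0.0
t: 14.5
tool_pos: [0.6224, -0.1767, 0.0616]
tool_rot: [3.14, 0.109, 0.002]
contact_force: [-1.0, 0.7, 4.8]
finger_gap: 0.15
gripper_force: 30.0
```

```bash
python3 -m handwheel '[0,0.008,0,0,0, 0,0.008,0,0,0, 0,0.008,0,0,0, 0,0.004,0,0,0, 0,0,0,0,0]'
python3 -m handwheel '[0,0.002,0,0,0, 0,0.002,0,0,0, 0,0.002,0,0,0, 0,0.002,0,0,0, 0,0,0,0,0]'
python3 - <<'E'
from h import *
for c in ['scene','side']:
    grab_frame(c)
    for n in ['spindle','jaw_face']: print(c,n,[(np.round(d['position'],3).tolist(),round(d['p'],2)) for d in tip_of(c,n)])
E
```

```text
t: 15.0
tool_pos: [0.624, -0.206, 0.0616]
tool_rot: [3.139, 0.107, 0.002]
contact_force: [-2.0, -2.2, 6.5]
finger_gap: 0.146
gripper_force: 30.0
t: 15.5
tool_pos: [0.6245, -0.2128, 0.061]
tool_rot: [3.14, 0.109, 0.001]
contact_force: [-1.3, 1.6, 5.9]
finger_gap: 0.15
gripper_force: 30.0
scene spindle [([0.377, -0.414, -0.003], 0.69), ([0.367, 0.54, -0.002], 0.63), ([0.627, -0.27, 0.017], 0.56), ([0.415, -0.276, -0.002], 0.53)]
scene jaw_face [([0.626, -0.247, 0.032], 0.89)]
side spindle [([0.411, -0.28, -0.003], 0.85), ([0.628, -0.273, 0.016], 0.75), ([0.377, -0.414, 0.002], 0.58)]
side jaw_face [([0.625, -0.244, 0.032], 0.97)]
```

```bash
python3 -m handwheel '[0,0.001,0,0,0, 0,0.001,0,0,0, 0,0.001,0,0,0]' | grep -E 'pos|contact'
python3 -m handwheel '[0,0.001,0,0,0, 0,0.001,0,0,0, 0,0,0,0,0]' | grep -E 'pos|contact'
python3 -m handwheel '[0,0.001,0,0,0, 0,0.001,0,0,0, 0,0,0,0,0]' | grep -E 'pos|contact'
```

```text
tool_pos: [0.6247, -0.2156, 0.061]
contact_force: [-1.5, 1.9, 6.5]
tool_pos: [0.6248, -0.2174, 0.061]
contact_force: [-1.4, 1.7, 6.9]
tool_pos: [0.6249, -0.2189, 0.061]
contact_force: [-2.6, 3.5, 8.3]
```

```bash
python3 -m handwheel '[0,0.001,0,0,0, 0,0,0,0,0]' | grep -E 'pos|contact'
python3 -m handwheel '[0,0.001,0,0,0, 0,0,0,0,0]' | grep -E 'pos|contact'
```

```text
tool_pos: [0.6249, -0.2189, 0.061]
contact_force: [-3.3, 6.7, 10.9]
tool_pos: [0.6249, -0.219, 0.061]
contact_force: [-4.1, 8.9, 12.3]
```

Run:
```python
from h import *
for c in ['scene','side']:
    f=grab_frame(c)
    for n in ['spindle','jaw_face']: print(c,n,[(np.round(d['position'],3).tolist(),round(d['p'],2)) for d in tip_of(c,n)])
x,y=proj('side',[.627,-.26,.03])[0].astype(int)
cv2.imwrite('pics/s2.png',cv2.resize(f[y-60:y+60,x-80:x+80,::-1],None,fx=5,fy=5,interpolation=cv2.INTER_CUBIC))
print(read_state()['contact_force'])
```

```text
scene spindle [([0.376, -0.415, -0.001], 0.73), ([0.626, -0.269, 0.015], 0.69), ([0.413, -0.275, -0.001], 0.49), ([0.474, -0.126, 0.001], 0.44)]
scene jaw_face [([0.626, -0.256, 0.032], 0.61)]
side spindle [([0.376, -0.411, 0.002], 0.86), ([0.627, -0.277, 0.017], 0.63)]
side jaw_face [([0.626, -0.25, 0.034], 0.88)]
[-3.10390775  7.90199802 11.97635199]
```

Jaw at 46 mm gap and the force rises without motion: it is pinched. Hold, then slide the jaw back.

```bash
python3 -m handwheel '[0,0.001,0,0,0, 0,0,0,0,0, 0,0,0,0,0, 0,0,0,0,0, 0,0,0,0,0]' | grep -E 'pos|contact'
python3 -m handwheel '[0,0,0,0,0, 0,0,0,0,0, 0,0,0,0,0, 0,0,0,0,0]' | grep -E 'pos|contact'
python3 -m handwheel '[0,-0.004,0,0,0, 0,-0.008,0,0,0, 0,-0.01,0,0,0, 0,-0.01,0,0,0, 0,-0.01,0,0,0]' | grep -E 'pos|contact|gap'
python3 -m handwheel '[0,-0.008,0,0,0, 0,-0.006,0,0,0, 0,-0.004,0,0,0, 0,0,0,0,0]' | grep -E 'pos|contact|gap'
```

```text
tool_pos: [0.6249, -0.2191, 0.061]
contact_force: [-3.5, 12.1, 13.5]
tool_pos: [0.6249, -0.2191, 0.061]
contact_force: [-4.6, 11.1, 13.9]
tool_pos: [0.6228, -0.1804, 0.061]
contact_force: [1.5, -2.6, 4.3]
finger_gap: 0.147
tool_pos: [0.6218, -0.1613, 0.061]
contact_force: [1.3, 2.4, 7.0]
finger_gap: 0.147
```

```bash
python3 -m handwheel '[0,0,0,0,0.4, 0,0,0,0,0.4, 0,0,-0.03,0,0.4, 0,0,-0.05,0,0.4, 0,0,-0.05,0,0.4]' >/dev/null
python3 -m handwheel '[0,0.05,0,-8.59,0.4, 0,0.05,0,-8.59,0.4, 0,0,0,-8.59,0.4, 0,0,0,-8.59,0.4, 0,0,0,-8.59,0.4]' >/dev/null
python3 -m handwheel '[0,0,0,-8.59,0.4, 0,0,0,-8.59,0.4, 0,0,0,-8.59,0.4, 0,0,0,-8.59,0.4, 0,0,0,-8.59,0.4]' >/dev/null
python3 -m handwheel '[0,0,0,-4.1,0.4, 0,0,0,0,0.4]'
python3 - <<'E'
from h import *
for c in ['scene','side','wrist']:
    grab_frame(c)
    for n in ['spindle','jaw_face']: print(c,n,[(np.round(d['position'],3).tolist(),round(d['p'],2)) for d in tip_of(c,n)])
delta([.627,-.2745,.042],4)
E
```

```text
t: 20.9
tool_pos: [0.6349, -0.2613, 0.1903]
tool_rot: [-2.141, -2.298, -0.0]
contact_force: [-0.4, 0.2, -0.3]
finger_gap: 0.402
gripper_force: 0.0
scene spindle [([0.628, -0.27, 0.019], 0.85), ([0.415, -0.277, 0.0], 0.61), ([0.372, -0.411, -0.004], 0.6)]
scene jaw_face [([0.621, -0.195, 0.033], 0.83)]
side spindle [([0.38, -0.412, -0.001], 0.69), ([0.408, -0.28, -0.005], 0.68), ([0.629, -0.275, 0.016], 0.65)]
side jaw_face [([0.626, -0.194, 0.036], 0.63)]
wrist spindle [([0.41, -0.275, -0.0], 0.88), ([0.629, -0.27, 0.016], 0.83), ([0.376, -0.414, -0.0], 0.65)]
wrist jaw_face [([0.62, -0.201, 0.033], 0.92), ([0.631, -0.3, 0.016], 0.69)]
shift [-0.0126 -0.0092  0.1486] tooly world deg 4.0 turn -0.0 shift after turn [-0.0126 -0.0092  0.1486] q7 [ 0.05  0.61  0.41  1.74 -0.3   0.86  0.67] z axis [-0. -0. -1.] pos [ 0.6353 -0.2613  0.1906]
```

```bash
python3 -m handwheel '[-0.011,-0.008,0.04,0,0.4, 0,0,0.05,0,0.4, 0,0,0.035,0,0.4, 0,0,0.02,0,0.4, 0,0,0,0,0.4]' | grep -E 'pos|contact|gap'
python3 -m handwheel '[0,0,0,0,0, 0,0,0,0,0, 0,0,0,0,0, 0,0,0,0,0]' | grep -E 'pos|contact|gap|force'
python3 -m handwheel '[0,0,-0.01,0,0, 0,0,-0.03,0,0, 0,0,-0.05,0,0, 0,0,-0.05,0,0, 0,0,0,0,0]' | grep -E 'pos|contact|gap|force'
python3 - <<'E'
from h import *
H=np.array([.656,.2385]);C=np.array([.563,.247])
v=H-C;print(np.degrees(np.arctan2(v[1],v[0])))
a=np.radians(-5);Rm=np.array([[np.cos(a),-np.sin(a)],[np.sin(a),np.cos(a)]])
for y in [-.09,-.03,.03,.09]: print(C+Rm@[-.035,y])
delta(np.r_[C+Rm@[-.035,-.09],.19],-5)
E
```

```text
tool_pos: [0.6264, -0.2721, 0.0425]
contact_force: [1.0, 0.2, -0.7]
finger_gap: 0.398
tool_pos: [0.6291, -0.2734, 0.0473]
contact_force: [0.1, -0.3, 6.3]
finger_gap: 0.253
gripper_force: 30.0
tool_pos: [0.6307, -0.2749, 0.1932]
contact_force: [0.8, -1.1, -4.6]
finger_gap: 0.256
gripper_force: 30.0
-5.222201944586769
[0.52028917 0.16039293]
[0.52551851 0.22016461]
[0.53074786 0.27993629]
[0.5359772  0.33970797]
shift [ 0.4419 -0.0802  0.0005] tooly world deg 4.0 turn 9.0 shift after turn [ 0.424  -0.148   0.0005] q7 [ 0.07  0.61  0.41  1.74 -0.31  0.85  0.69] z axis [ 0.01  -0.004 -1.   ] pos [ 0.6307 -0.2749  0.1932]
```

```bash
python3 -m handwheel '[0.0475,-0.0098,0,0,0, 0.0475,-0.0098,0,0,0, 0.0475,-0.0098,0,0,0, 0.0475,-0.0098,0,0,0, 0.0475,-0.0098,0,0,0]' | grep -E 'pos|gap|gripper'
python3 -m handwheel '[0.0475,0,0,0,0, 0.0475,0,0,0,0, 0.0475,0,0,0,0, 0.0475,0,0,0,0, 0.0475,0,0,0,0]' | grep -E 'pos|gap|gripper'
python3 -m handwheel '[0.0475,0,0,0,0, 0.0475,0,0,0,0, 0.0475,0,0,0,0, 0,0,0,8.59,0, 0,0,0,0,0]' | grep -E 'pos|gap|gripper'
python3 - <<'E'
from h import *
delta([.536,.340,.036],-4.6)
grab_frame('side')
for n in ['spindle','case']: print(n,[(np.round(d['position'],3).tolist(),round(d['p'],2)) for d in tip_of('side',n)])
E
```

```text
tool_pos: [0.5611, -0.0375, 0.1853]
finger_gap: 0.253
gripper_force: 30.0
tool_pos: [0.5449, 0.1993, 0.1853]
finger_gap: 0.251
gripper_force: 30.0
tool_pos: [0.5347, 0.341, 0.1846]
finger_gap: 0.251
gripper_force: 30.0
shift [-0.0007  0.0015  0.1486] tooly world deg -4.6 turn 0.0 shift after turn [-0.0007  0.0015  0.1486] q7 [-0.98  0.57  0.5   1.87 -0.37  0.8  -0.36] z axis [-0.001 -0.001 -1.   ] pos [0.5347 0.341  0.1846]
spindle [([0.411, -0.278, -0.005], 0.88), ([0.533, 0.342, 0.153], 0.77), ([0.378, -0.414, -0.0], 0.72)]
case [([0.564, 0.246, 0.003], 0.7)]
```

```bash
python3 -m handwheel '[0,0,0.04,0,0, 0,0,0.04,0,0, 0,0,0.04,0,0, 0,0,0.02,0,0, 0,0,0.007,0,0]' >/dev/null
python3 -m handwheel '[0,0,0.002,0,0, 0,0,0,0,0]'
python3 -m handwheel '[0,0,0.001,0,0, 0,0,0,0,0]' | grep -E 'pos|contact'
```

```text
t: 25.1
tool_pos: [0.537, 0.3387, 0.0375]
tool_rot: [2.309, 2.13, 0.001]
contact_force: [-0.0, 0.7, -3.7]
finger_gap: 0.248
gripper_force: 30.0
tool_pos: [0.5373, 0.3395, 0.0369]
contact_force: [-0.1, -2.4, 4.0]
```

```bash
python3 -m handwheel '[0,0,0,0,0.4, 0,0,0,0,0.4, 0,0,-0.03,0,0.4, 0,0,-0.05,0,0.4, 0,0,-0.05,0,0.4]' | grep -E 'pos|contact|gap'
python3 -m handwheel '[-0.0428,0,-0.02,0,0.4, -0.0428,0,0,0,0.4, -0.0428,0,0,0,0.4, -0.0428,0,0,0,0.4, -0.0428,-0.004,0,0,0.4]' >/dev/null
python3 -m handwheel '[-0.0428,0,0,0,0.4, -0.0428,0,0,0,0.4, -0.0428,0,0,0,0.4, -0.0428,0,0,0,0.4, 0,0,0,0,0.4]' | grep -E 'pos|contact|gap'
python3 - <<'E'
from h import *
for c in ['scene','side','wrist']:
    f=grab_frame(c)
    for n in ['spindle','fitting_a']: print(c,n,[(np.round(d['position'],3).tolist(),round(d['p'],2)) for d in tip_of(c,n)])
cv2.imwrite('pics/w3.png',f[:,:,::-1])
delta([.5025,-.044,.024],-4.6)
E
```

```text
tool_pos: [0.5358, 0.3394, 0.1666]
contact_force: [1.0, 0.5, 1.0]
finger_gap: 0.403
tool_pos: [0.5007, -0.0499, 0.1864]
contact_force: [1.1, 0.8, 0.3]
finger_gap: 0.403
scene spindle [([0.375, -0.414, -0.001], 0.81), ([0.413, -0.276, 0.002], 0.8), ([0.626, -0.239, 0.002], 0.4)]
scene fitting_a [([0.462, -0.206, -0.003], 0.74), ([0.474, -0.124, -0.002], 0.63), ([0.502, -0.045, -0.001], 0.49)]
side spindle [([0.412, -0.278, -0.002], 0.77), ([0.536, 0.338, 0.008], 0.62), ([0.376, -0.415, 0.002], 0.58), ([0.679, 0.026, -0.001], 0.38)]
side fitting_a [([0.474, -0.128, 0.001], 0.76), ([0.774, -0.058, 0.002], 0.69), ([0.464, -0.208, -0.003], 0.56), ([0.503, -0.045, 0.003], 0.5)]
wrist spindle [([0.414, -0.276, 0.002], 0.69)]
wrist fitting_a [([0.501, -0.045, -0.002], 0.81), ([0.477, -0.126, -0.004], 0.77)]
shift [-0.001   0.0011  0.1616] tooly world deg -4.5 turn 0.1 shift after turn [-0.001   0.0011  0.1616] q7 [-0.38  0.42  0.49  2.16 -0.33  0.64  0.26] z axis [-0.  0. -1.] pos [ 0.5015 -0.0429  0.1856]
```

View pics/w3.png

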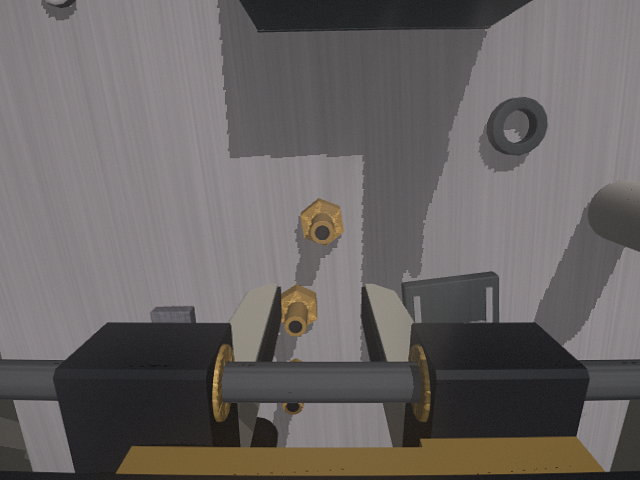

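The fitting at (321,225) is centred between the fingers; I pick it and carry it to the case.

```bash
python3 -m handwheel '[-0.001,0,0.05,0,0.4, 0,0,0.05,0,0.4, 0,0,0.04,0,0.4, 0,0,0.02,0,0.4, 0,0,0,0,0.4]' | grep -E 'pos|contact|gap'
python3 -m handwheel '[0,0,0,0,0, 0,0,0,0,0, 0,0,0,0,0, 0,0,0,0,0]' | grep -E 'pos|contact|gap|gripper'
python3 -m handwheel '[0,0,-0.03,0,0, 0,0,-0.05,0,0, 0,0,-0.05,0,0, 0.0465,0,-0.03,0,0, 0.0465,0.003,0,0,0]' | grep -E 'pos|contact|gap|gripper'
python3 -m handwheel '[0.0465,0,0,0,0, 0.0465,0,0,0,0, 0.0465,0,0,0,0, 0.0465,0,0,0,0, 0.0465,0,0,0,0]' | grep -E 'pos|contact|gap|gripper'
python3 -m handwheel '[0,0,0,0,0, 0,0,0,0,0]' | grep -E 'pos|contact|gap|gripper'
```

```text
tool_pos: [0.4999, -0.0447, 0.0232]
contact_force: [-0.2, -0.7, 1.1]
finger_gap: 0.403
tool_pos: [0.5022, -0.0448, 0.0269]
contact_force: [-0.0, 0.2, 7.5]
finger_gap: 0.208
gripper_force: 30.0
tool_pos: [0.5129, 0.0428, 0.1872]
contact_force: [1.2, -0.4, -1.6]
finger_gap: 0.21
gripper_force: 30.0
tool_pos: [0.5294, 0.2769, 0.1833]
contact_force: [1.2, -0.2, -2.3]
finger_gap: 0.207
gripper_force: 30.0
tool_pos: [0.5292, 0.2758, 0.1827]
contact_force: [-0.1, -0.1, -2.6]
finger_gap: 0.207
gripper_force: 30.0
```

```bash
python3 -m handwheel '[0,0,0.04,0,0, 0,0,0.04,0,0, 0,0,0.04,0,0, 0,0,0.02,0,0, 0,0,0.008,0,0]' >/dev/null
python3 -m handwheel '[0,0,0.002,0,0, 0,0,0,0,0]' | grep -E 'pos|contact|gap'
python3 -m handwheel '[0,0,0.001,0,0, 0,0,0,0,0]' | grep -E 'pos|contact|gap'
```

```text
tool_pos: [0.5307, 0.2741, 0.0337]
contact_force: [-0.1, 0.5, -1.5]
finger_gap: 0.206
tool_pos: [0.5305, 0.2751, 0.0328]
contact_force: [-0.1, 0.1, -1.1]
finger_gap: 0.209
```

```bash
python3 -m handwheel '[0,0,0.001,0,0, 0,0,0,0,0.4, 0,0,0,0,0.4, 0,0,-0.04,0,0.4, 0,0,-0.05,0,0.4]' | grep -E 'pos|contact|gap'
python3 -m handwheel '[0,0,-0.05,0,0.4, -0.045,0,-0.02,0,0.4, -0.045,-0.004,0,0,0.4, -0.045,-0.005,0,0,0.4, -0.045,-0.005,0,0,0.4]' >/dev/null
python3 -m handwheel '[-0.045,-0.005,0,0,0.4, -0.045,-0.0045,0,0,0.4, -0.045,0,0,0,0.4, -0.045,0,0,0,0.4, -0.045,0,0,0,0.4]' >/dev/null
python3 -m handwheel '[0,0,0,0,0.4, 0,0,0,0,0.4]' | grep -E 'pos|contact|gap'
python3 - <<'E'
from h import *
for c in ['scene','side','wrist']:
    f=grab_frame(c)
    for n in ['fitting_a']: print(c,n,[(np.round(d['position'],3).tolist(),round(d['p'],2)) for d in tip_of(c,n)])
delta([.4745,-.126,.0256],-4.6)
E
```

```text
tool_pos: [0.5289, 0.2741, 0.1202]
contact_force: [0.9, 1.4, 0.8]
finger_gap: 0.393
tool_pos: [0.4738, -0.1281, 0.1909]
contact_force: [0.2, 0.9, -0.4]
finger_gap: 0.403
scene fitting_a [([0.46, -0.206, -0.0], 0.54), ([0.476, -0.122, 0.001], 0.52)]
side fitting_a [([0.529, 0.279, 0.006], 0.6), ([0.464, -0.208, 0.002], 0.54), ([0.472, -0.125, 0.001], 0.52), ([0.348, -0.22, -0.003], 0.17)]
wrist fitting_a [([0.477, -0.125, -0.0], 0.96), ([0.46, -0.208, -0.002], 0.86)]
shift [-0.0003  0.0002  0.1651] tooly world deg -4.5 turn 0.1 shift after turn [-0.0003  0.0002  0.1651] q7 [-0.25  0.4   0.55  2.18 -0.35  0.64  0.46] z axis [-0.  0. -1.] pos [ 0.4743 -0.1257  0.1907]
```

```bash
python3 -m handwheel '[0,0,0.05,0,0.4, 0,0,0.05,0,0.4, 0,0,0.045,0,0.4, 0,0,0.02,0,0.4, 0,0,0,0,0.4]' | grep -E 'pos|contact|gap'
python3 -m handwheel '[0,0,0,0,0, 0,0,0,0,0, 0,0,0,0,0, 0,0,0,0,0]' | grep -E 'pos|contact|gap|gripper'
python3 -m handwheel '[0,0,-0.03,0,0, 0,0,-0.05,0,0, 0,0,-0.05,0,0, 0.0436,0.005,-0.03,0,0, 0.0436,0.005,0,0,0]' | grep -E 'pos|contact|gap|gripper'
python3 -m handwheel '[0.0436,0.005,0,0,0, 0.0436,0.005,0,0,0, 0.0436,0.003,0,0,0, 0.0436,0,0,0,0, 0.0436,0,0,0,0]' | grep -E 'pos|contact|gap|gripper'
python3 -m handwheel '[0.0436,0,0,0,0, 0,0,0,0,0, 0,0,0,0,0]' | grep -E 'pos|contact|gap|gripper'
```

```text
tool_pos: [0.4728, -0.1262, 0.0233]
contact_force: [-0.1, 0.3, 0.4]
finger_gap: 0.401
tool_pos: [0.4747, -0.1269, 0.027]
contact_force: [-2.0, 0.9, 7.3]
finger_gap: 0.209
gripper_force: 30.0
tool_pos: [0.4925, -0.0437, 0.1884]
contact_force: [1.0, -0.1, -1.8]
finger_gap: 0.207
gripper_force: 30.0
tool_pos: [0.5207, 0.1749, 0.1846]
contact_force: [0.2, -0.7, -2.5]
finger_gap: 0.207
gripper_force: 30.0
tool_pos: [0.5239, 0.2174, 0.1841]
contact_force: [0.1, -0.7, -0.8]
finger_gap: 0.211
gripper_force: 30.0
```

```bash
python3 -m handwheel '[0,0,0.04,0,0, 0,0,0.04,0,0, 0,0,0.04,0,0, 0,0,0.02,0,0, 0,0,0.01,0,0]' | grep -E 'gap|gripper'
python3 -m handwheel '[0,0,0.001,0,0, 0,0,0.001,0,0, 0,0,0,0,0]' | grep -E 'pos|contact|gap'
python3 -m handwheel '[0,0,0.001,0,0, 0,0,0,0,0.4, 0,0,0,0,0.4, 0,0,-0.04,0,0.4, 0,0,-0.05,0,0.4]' | grep -E 'pos|contact|gap'
python3 -m handwheel '[0,0,-0.05,0,0.4, -0.0429,0,-0.02,0,0.4, -0.0429,-0.005,0,0,0.4, -0.0429,-0.005,0,0,0.4, -0.0429,-0.005,0,0,0.4]' >/dev/null
python3 -m handwheel '[-0.0429,-0.005,0,0,0.4, -0.0429,-0.005,0,0,0.4, -0.0429,-0.003,0,0,0.4, -0.0429,0,0,0,0.4, -0.0429,0,0,0,0.4]' >/dev/null
python3 -m handwheel '[-0.0429,0,0,0,0.4, 0,0,0,0,0.4]' | grep -E 'pos|contact|gap'
python3 - <<'E'
from h import *
for c in ['scene','side','wrist']:
    f=grab_frame(c)
    for n in ['fitting_a']: print(c,n,[(np.round(d['position'],3).tolist(),round(d['p'],2)) for d in tip_of(c,n)])
delta([.462,-.207,.0256],-4.6)
E
```

```text
finger_gap: 0.209
gripper_force: 30.0
tool_pos: [0.5253, 0.2162, 0.0332]
contact_force: [-0.2, 0.3, -1.7]
finger_gap: 0.206
tool_pos: [0.5234, 0.2156, 0.1206]
contact_force: [1.0, 0.3, -0.4]
finger_gap: 0.401
tool_pos: [0.4612, -0.2154, 0.1919]
contact_force: [0.1, 0.8, -0.4]
finger_gap: 0.398
scene fitting_a [([0.463, -0.204, -0.003], 0.6), ([0.656, 0.24, 0.087], 0.45)]
side fitting_a [([0.53, 0.278, 0.008], 0.63), ([0.462, -0.208, -0.0], 0.56), ([0.527, 0.217, 0.007], 0.44)]
wrist fitting_a [([0.458, -0.211, -0.0], 0.61), ([0.623, -0.198, 0.036], 0.46)]
shift [ 0.0005 -0.0005  0.1653] tooly world deg -4.5 turn 0.1 shift after turn [ 0.0005 -0.0005  0.1653] q7 [-0.11  0.43  0.59  2.15 -0.39  0.67  0.66] z axis [-0.     0.001 -1.   ] pos [ 0.4625 -0.2076  0.1909]
```

```bash
python3 -m handwheel '[0,0,0.05,0,0.4, 0,0,0.05,0,0.4, 0,0,0.045,0,0.4, 0,0,0.02,0,0.4, 0,0,0,0,0.4]' | grep -E 'pos|contact|gap'
python3 -m handwheel '[0,0,0,0,0, 0,0,0,0,0, 0,0,0,0,0, 0,0,0,0,0]' | grep -E 'pos|contact|gap|gripper'
python3 -m handwheel '[0,0,-0.03,0,0, 0,0,-0.05,0,0, 0,0,-0.05,0,0, 0.0464,0.005,-0.03,0,0, 0.0464,0.005,0,0,0]' | grep -E 'pos|contact|gap|gripper'
python3 -m handwheel '[0.0464,0.005,0,0,0, 0.0464,0.005,0,0,0, 0.0464,0.005,0,0,0, 0.0464,0.003,0,0,0, 0.0464,0,0,0,0]' | grep -E 'pos|contact|gap|gripper'
python3 -m handwheel '[0.0464,0,0,0,0, 0,0,0,0,0, 0,0,0,0,0]' | grep -E 'pos|contact|gap|gripper'
```

```text
tool_pos: [0.4611, -0.2076, 0.0236]
contact_force: [-0.5, 0.2, 0.2]
finger_gap: 0.397
tool_pos: [0.463, -0.209, 0.0273]
contact_force: [-0.3, 0.6, 9.0]
finger_gap: 0.208
gripper_force: 30.0
tool_pos: [0.4805, -0.1228, 0.1872]
contact_force: [1.8, 0.8, -2.1]
finger_gap: 0.207
gripper_force: 30.0
tool_pos: [0.5154, 0.1101, 0.1837]
contact_force: [0.4, -0.3, -2.2]
finger_gap: 0.209
gripper_force: 30.0
tool_pos: [0.5185, 0.1553, 0.1832]
contact_force: [-0.3, -1.5, -2.2]
finger_gap: 0.206
gripper_force: 30.0
```

```bash
python3 -m handwheel '[0,0,0.04,0,0, 0,0,0.04,0,0, 0,0,0.04,0,0, 0,0,0.02,0,0, 0,0,0.01,0,0]' | grep -E 'gap|gripper'
python3 -m handwheel '[0,0,0.001,0,0, 0,0,0.001,0,0, 0,0,0,0,0]' | grep -E 'pos|contact|gap'
python3 -m handwheel '[0,0,0.001,0,0, 0,0,0,0,0.4, 0,0,0,0,0.4, 0,0,-0.04,0,0.4, 0,0,-0.05,0,0.4]' | grep -E 'pos|contact|gap'
python3 -m handwheel '[0,0,-0.05,0,0.4, 0,0,-0.05,0,0.4, 0,0,-0.05,0,0.4, 0,0,-0.02,0,0.4, 0,0,0,0,0.4]' | grep -E 'pos|contact|gap'
python3 - <<'E'
from h import *
for c in ['scene','side','wrist']:
    f=grab_frame(c);cv2.imwrite(f'pics/{c}4.png',f[:,:,::-1])
    for n in ['fitting_a','spindle','lid_handle','lid_hinge','jaw_face','case']: print(c,n,[(np.round(d['position'],3).tolist(),round(d['p'],2)) for d in tip_of(c,n)])
s=read_state();print(s['t'],s['q'].round(2),s['tool_pos'])
E
```

```text
finger_gap: 0.207
gripper_force: 30.0
tool_pos: [0.5197, 0.1538, 0.0319]
contact_force: [-0.5, 0.0, -1.7]
finger_gap: 0.209
tool_pos: [0.5179, 0.1536, 0.1197]
contact_force: [0.8, 0.5, 0.2]
finger_gap: 0.4
tool_pos: [0.5203, 0.1544, 0.2931]
contact_force: [-0.6, 0.1, -0.7]
finger_gap: 0.403
scene fitting_a [([0.631, -0.301, 0.014], 0.58), ([0.516, 0.159, 0.001], 0.51), ([0.484, -0.518, -0.0], 0.44)]
scene spindle [([0.376, -0.415, -0.001], 0.64), ([0.414, -0.278, -0.003], 0.48)]
scene lid_handle [([0.702, 0.237, 0.242], 0.74)]
scene lid_hinge [([0.654, 0.239, 0.084], 0.83), ([0.622, -0.196, 0.032], 0.74), ([0.702, 0.241, 0.244], 0.5)]
scene jaw_face [([0.622, -0.196, 0.037], 0.56)]
scene case [([0.564, 0.248, -0.003], 0.94), ([0.345, -0.221, 0.003], 0.73)]
side fitting_a [([0.529, 0.214, 0.005], 0.72), ([0.53, 0.273, 0.004], 0.64), ([0.727, -0.261, 0.0], 0.28)]
side spindle [([0.409, -0.282, -0.002], 0.77), ([0.376, -0.413, 0.0], 0.63), ([0.536, 0.338, 0.007], 0.48)]
side lid_handle [([0.7, 0.238, 0.245], 0.92), ([0.368, 0.535, -0.0], 0.42), ([0.483, -0.518, -0.0], 0.34)]
side lid_hinge [([0.658, 0.24, 0.085], 0.96)]
side jaw_face [([0.623, -0.194, 0.034], 0.92)]
side case [([0.564, 0.245, 0.002], 0.63)]
wrist fitting_a [([0.531, 0.27, 0.003], 0.84), ([0.526, 0.219, 0.006], 0.75), ([0.517, 0.152, 0.001], 0.6)]
wrist spindle [([0.535, 0.34, 0.006], 0.56)]
wrist lid_handle [([0.319, 0.24, 0.002], 0.71)]
wrist lid_hinge [([0.656, 0.239, 0.086], 0.69)]
wrist jaw_face []
wrist case [([0.567, 0.252, -0.005], 0.61)]
42.3 [-0.97  0.38  0.8   1.97 -0.33  0.93 -0.08] [0.51900545 0.15408378 0.29005483]
```

View pics/scene4.png

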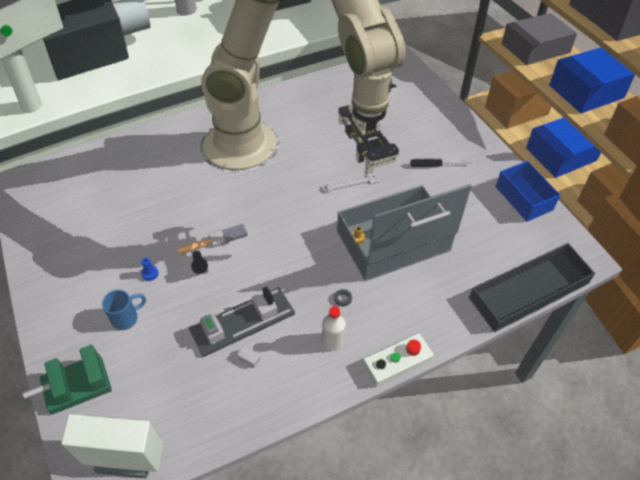

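View pics/wrist4.png

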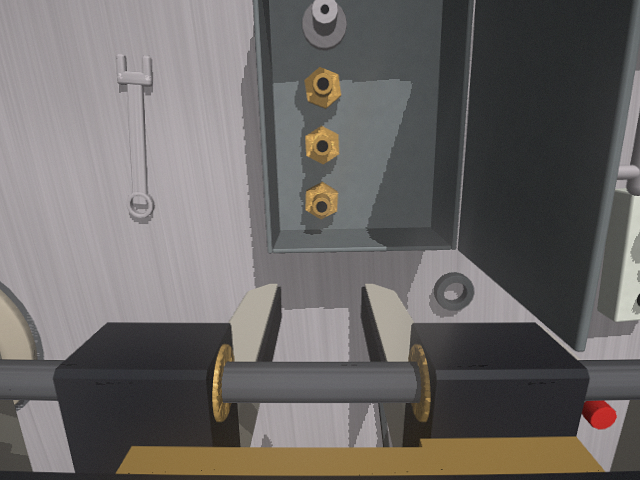

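The bench holds no more brass. The wrist view shows the spindle at (324,20) and three fittings at (322,85), (322,147) and (322,202) inside the case. Now I go to the lid handle from above.

```bash
python3 -m handwheel '[0,0,-0.05,0,0.25, 0.033,0,0,0,0.25, 0.033,0.044,0,0,0.25, 0.033,0.044,0,0,0.25, 0,0.044,0,0,0.25]' >/dev/null
python3 -m handwheel '[0,0.044,0,0,0.25, 0,0,0.03,0,0.25, 0,0,0,0,0.25, 0,0,0,0,0.25]'
python3 - <<'E'
from h import *
for c in ['scene','side']:
    f=grab_frame(c);print(c,[(np.round(d['position'],3).tolist(),round(d['p'],2)) for d in tip_of(c,'lid_handle')])
x,y=proj('side',[.69,.24,.26])[0].astype(int)
cv2.imwrite('pics/s5.png',cv2.resize(f[max(0,y-60):y+60,x-80:x+80,::-1],None,fx=5,fy=5,interpolation=cv2.INTER_CUBIC))
delta([.7025,.2385,.225],-4.6)
E
```

```text
t: 43.2
tool_pos: [0.6932, 0.2333, 0.3097]
tool_rot: [-2.308, -2.13, 0.003]
contact_force: [0.9, 0.4, 0.2]
finger_gap: 0.249
gripper_force: 0.0
scene [([0.703, 0.241, 0.243], 0.67), ([0.616, -0.159, 0.07], 0.34)]
side [([0.702, 0.241, 0.246], 0.98), ([0.778, -0.057, 0.002], 0.46)]
shift [0.0053 0.0082 0.0867] tooly world deg -4.6 turn 0.0 shift after turn [0.0053 0.0082 0.0867] q7 [-0.82  0.62  0.74  1.51 -0.44  1.18 -0.08] z axis [ 0.002  0.001 -1.   ] pos [0.6937 0.2337 0.3117]
```

View pics/s5.png

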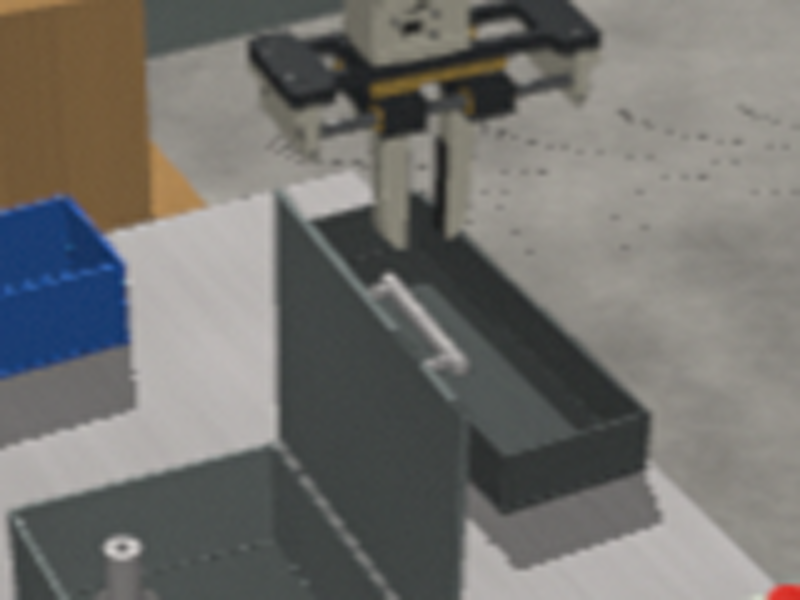

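The fingers are above and behind the lid with the handle at (420,320) below them. I shift about 8 mm and descend with one finger on either side of the bar.

```bash
python3 -m handwheel '[0.006,0.0085,0,0,0.25, 0,0,0,0,0.25, 0,0,0.02,0,0.25, 0,0,0.02,0,0.25, 0,0,0,0,0.25]' | grep -E 'pos|contact'
python3 -m handwheel '[0,0,0.01,0,0.25, 0,0,0.01,0,0.25, 0,0,0,0,0.25]' | grep -E 'pos|contact'
python3 -m handwheel '[0,0,0.01,0,0.25, 0,0,0.01,0,0.25, 0,0,0.006,0,0.25, 0,0,0,0,0.25]' | grep -E 'pos|contact'
python3 -m handwheel '[0,0,0,0,0, 0,0,0,0,0, 0,0,0,0,0, 0,0,0,0,0]'
```

```text
tool_pos: [0.7016, 0.239, 0.2675]
contact_force: [-0.7, 0.3, -0.6]
tool_pos: [0.7024, 0.2387, 0.2489]
contact_force: [-0.2, -0.0, -0.2]
tool_pos: [0.7023, 0.2386, 0.2227]
contact_force: [0.6, 0.1, 0.2]
t: 45.0
tool_pos: [0.7023, 0.2387, 0.224]
tool_rot: [-2.308, -2.13, 0.001]
contact_force: [-2.3, 0.0, -0.7]
finger_gap: 0.108
gripper_force: 30.0
```

```bash
python3 -c "
import numpy as np
p=np.radians(np.linspace(74,165.6,31));y=.1655*np.cos(p);z=-.1655*np.sin(p)
Y=np.round(y-y[0],4);Z=np.round(z-z[0],4)
for i in range(0,30): print(i+1,round(Y[i+1]-Y[i],4),round(Z[i+1]-Z[i],4))"
```

```text
1 -0.0085 -0.0022
2 -0.0087 -0.0018
3 -0.0087 -0.0012
4 -0.0088 -0.0008
5 -0.0088 -0.0004
6 -0.0088 0.0001
7 -0.0088 0.0006
8 -0.0088 0.0011
9 -0.0087 0.0015
10 -0.0085 0.002
11 -0.0085 0.0024
12 -0.0084 0.0029
13 -0.0081 0.0033
14 -0.008 0.0038
15 -0.0078 0.0042
16 -0.0075 0.0046
17 -0.0073 0.0049
18 -0.007 0.0054
19 -0.0067 0.0057
20 -0.0064 0.0061
21 -0.006 0.0064
22 -0.0058 0.0067
23 -0.0053 0.007
24 -0.005 0.0073
25 -0.0045 0.0076
26 -0.0042 0.0078
27 -0.0037 0.0079
28 -0.0033 0.0082
29 -0.0029 0.0084
30 -0.0024 0.0084
```

```bash
python3 -m handwheel '[0,-0.0085,-0.0022,0,0, 0,-0.0087,-0.0018,0,0, 0,-0.0087,-0.0012,0,0]' | grep -E 'pos|contact|gap'
python3 -m handwheel '[0,-0.0088,-0.0008,0,0, 0,-0.0088,-0.0004,0,0, 0,-0.0088,0.0001,0,0]' | grep -E 'pos|contact|gap'
```

```text
tool_pos: [0.6768, 0.2402, 0.2294]
contact_force: [3.1, -1.8, -4.6]
finger_gap: 0.107
tool_pos: [0.6504, 0.2419, 0.2309]
contact_force: [4.2, -4.9, -4.4]
finger_gap: 0.108
```

```bash
python3 -m handwheel '[0,-0.0088,0.0006,0,0, 0,-0.0088,0.0011,0,0, 0,-0.0087,0.0015,0,0, 0,-0.0085,0.002,0,0]' | grep -E 'pos|contact|gap'
python3 -m handwheel '[0,-0.0085,0.0024,0,0, 0,-0.0084,0.0029,0,0, 0,-0.0081,0.0033,0,0, 0,-0.008,0.0038,0,0]' | grep -E 'pos|contact|gap'
```

```text
tool_pos: [0.6163, 0.2439, 0.2263]
contact_force: [2.9, -6.0, 2.2]
finger_gap: 0.105
tool_pos: [0.5833, 0.247, 0.2136]
contact_force: [3.5, -4.8, 0.0]
finger_gap: 0.109
```

```bash
python3 -m handwheel '[0,-0.0078,0.0042,0,0, 0,-0.0075,0.0046,0,0, 0,-0.0073,0.0049,0,0, 0,-0.007,0.0054,0,0]' | grep -E 'pos|contact|gap'
python3 -m handwheel '[0,-0.0067,0.0057,0,0, 0,-0.0064,0.0061,0,0, 0,-0.006,0.0064,0,0, 0,-0.0058,0.0067,0,0]' | grep -E 'pos|contact|gap'
```

```text
tool_pos: [0.5539, 0.2495, 0.1945]
contact_force: [3.9, -5.4, -0.5]
finger_gap: 0.108
tool_pos: [0.5293, 0.2516, 0.1695]
contact_force: [4.4, -5.0, -0.3]
finger_gap: 0.111
```

```bash
python3 -m handwheel '[0,-0.0053,0.007,0,0, 0,-0.005,0.0073,0,0, 0,-0.0045,0.0076,0,0, 0,-0.0042,0.0078,0,0]' | grep -E 'pos|contact|gap'
python3 -m handwheel '[0,-0.0037,0.0079,0,0, 0,-0.0033,0.0082,0,0, 0,-0.0029,0.0065,0,0, 0,0,0,0,0]' | grep -E 'pos|contact|gap'
```

```text
tool_pos: [0.5107, 0.2532, 0.1398]
contact_force: [5.3, -4.8, -0.7]
finger_gap: 0.107
tool_pos: [0.5016, 0.2538, 0.1167]
contact_force: [7.7, -6.2, -6.6]
finger_gap: 0.106
```

```bash
python3 -m handwheel '[0,-0.0012,0.004,0,0, 0,-0.001,0.004,0,0, 0,0,0,0,0]' | grep -E 'pos|contact|gap'
python3 -m handwheel '[0,-0.0004,0.002,0,0, 0,0,0,0,0]' | grep -E 'pos|contact|gap'
python3 -m handwheel '[0,-0.0002,0.001,0,0, 0,0,0,0,0]' | grep -E 'pos|contact|gap'
```

```text
tool_pos: [0.5001, 0.2546, 0.1103]
contact_force: [4.7, -5.3, 6.6]
finger_gap: 0.107
tool_pos: [0.5002, 0.255, 0.1095]
contact_force: [1.1, -4.2, 22.9]
finger_gap: 0.106
tool_pos: [0.5002, 0.255, 0.1092]
contact_force: [0.3, -5.4, 31.5]
finger_gap: 0.108
```

```bash
python3 -m handwheel '[0,0,-0.002,0,0, 0,0,0,0,0.4, 0,0,0,0,0.4, 0,0,0,0,0.4, 0,0,-0.02,0,0.4]' | grep -E 'pos|contact|gap'
python3 -m handwheel '[0,0,-0.04,0,0.4, 0,0,-0.05,0,0.4, 0,0,-0.05,0,0.4, 0,0,-0.05,0,0.4, 0,0,0,0,0.4]' | grep -E 'pos|contact|gap'
python3 - <<'E'
from h import *
for c in ['scene','side']:
    f=grab_frame(c)
    for n in ['lid_handle','lid_hinge','jaw_face','fitting_a']: print(c,n,[(np.round(d['position'],3).tolist(),round(d['p'],2)) for d in tip_of(c,n)])
x,y=proj('side',[.56,.25,.09])[0].astype(int)
cv2.imwrite('pics/s6.png',cv2.resize(f[max(0,y-75):y+75,x-100:x+100,::-1],None,fx=4,fy=4,interpolation=cv2.INTER_CUBIC))
E
```

```text
tool_pos: [0.4953, 0.2552, 0.126]
contact_force: [-0.4, 0.3, -0.2]
finger_gap: 0.38
tool_pos: [0.4994, 0.2557, 0.3231]
contact_force: [-0.2, -1.0, -0.4]
finger_gap: 0.398
scene lid_handle [([0.504, 0.252, 0.122], 0.65)]
scene lid_hinge []
scene jaw_face [([0.623, -0.196, 0.038], 0.64)]
scene fitting_a []
side lid_handle [([0.499, 0.253, 0.128], 0.95), ([0.676, 0.026, -0.003], 0.23)]
side lid_hinge [([0.66, 0.242, 0.085], 0.63)]
side jaw_face [([0.619, -0.195, 0.031], 0.93)]
side fitting_a []
```

View pics/s6.png

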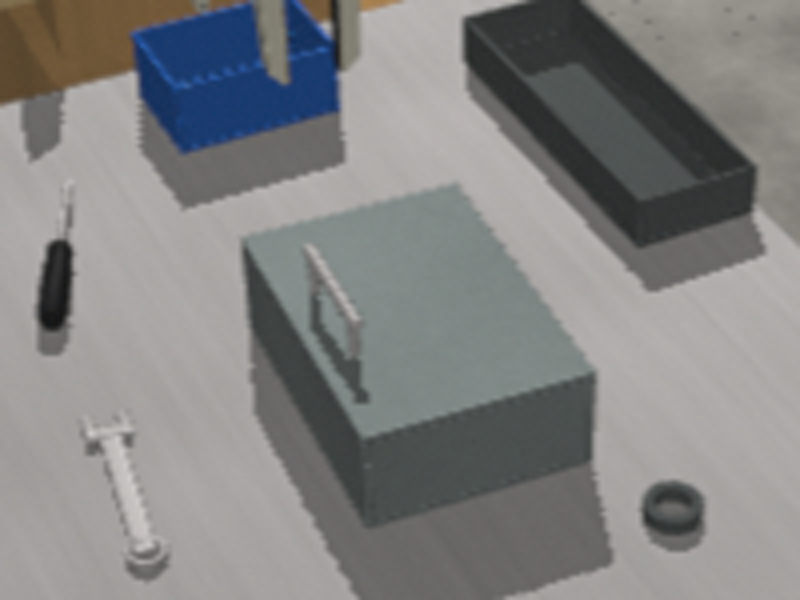

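The lid lies flush on the rim: no gap along the edge from (245,240) to (368,435). The handle stands at 0.125 m, as expected for a shut lid, and the jaw gap is about 103 mm.

```bash
python3 -c "
from station import *
print(job_done())"
```

```text
the job is handed in; nothing more can be done
None
```

I've handed the job in: the spindle was gauged and is in the case with all three fittings I found, the lid is shut, the jaw stands about 103 mm open, and the result wasn't reported back.

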